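# Fit the sharpening disc to the grinder

## Task

Lift the larger of the two metal sharpening discs up off its sloping peg and fit it, hub upwards, on the grinder's upright spindle; lower it until it lies flat on the flange, do not drop it. Then, once it is seated, push the grinder's lock lever fully over, away from the robot, and let go. Leave the smaller disc hanging on its peg and do not disturb the hair dryer, bottle, tin and screwdriver.

Things in the scene. Friction and masses are not known exactly. Their poses are not given: they have to be found in the camera images.
- big_disc: Disc to fit: bare aluminium, 96 mm across, 10 thick, with a hub 34 across rising 30 from its top face (40 high in all; grip it there) and a plain 16 mm bore through both; about 0.25 kg. Origin: centre of the underside; +z along the bore, out through the hub. Starts on either peg, underside against the sloping board, +z leaning 34 degrees from vertical to the rack's front.
- small_disc: The other disc, which stays on the other peg: same hub, bore and height, but only 68 mm across. Origin and axes as for the larger disc.
- rack: Fixed rack: plywood board 290 mm wide sloping 0.60 rad (34 degrees) from level, top edge 165 high. Two steel pegs, 12 in diameter, 46 long (last 5 tapered), stand square to it, 130 apart, leaning 34 degrees from vertical to the front. Origin: on the table, under the middle between the peg roots, which are 120 high. +z up, +y along the peg row, -x the front (low edge).
- grinder: Fixed grey bench grinder, a low box 190 mm (x) by 250 mm (y), top 80 mm above the table. On it stand the spindle (45 mm to +y of the middle) and the lock lever (85 mm to -y of the middle). Origin: centre of the underside, on the table; +z up, -x is its front, turned roughly to the robot.
- spindle_seat (a point): Centre of the spindle flange's upper face, 88 mm above the table, where the middle of the disc's underside belongs. Flange 44 mm across. The steel spindle rises 43 mm above this point, 13 mm in diameter, its last 9 mm tapering to 6 mm. Axes as the grinder's.
- lock_lever (a joint): Lock lever angle in rad: 0 leaning 0.5 rad towards the grinder's -x (front), 1.0 at its far stop leaning 0.5 rad to +x. It swings in the grinder's x-z plane, starts near 0 and stays where it is left; about 1 N at the knob moves it.
- lock_lever_tip (a point): Centre of the black ball knob, 26 mm in diameter, at the end of the lever's 10 mm rod, 80 mm from the pivot. The pivot lies at x = 0, y = -85, z = 102 mm in the grinder's axes, in a block 70 by 50 by 25 mm high.
- hair_dryer: Bystander: red hair dryer lying on its side, 170 mm long, 75 mm high.
- oil_bottle: Bystander: white plastic bottle, 52 mm across, 130 mm high. Origin: centre of its foot.
- parts_tin: Bystander: empty open steel tin, 84 mm across, 50 mm high. Origin: centre of its foot.
- screwdriver: Bystander: black-handled screwdriver, 200 mm long, lying on the table. Origin: middle, underneath.
Things that resemble listed ones, but are neither listed nor needed, are in the scene too. What is shaped like the big_disc but blue or red is not meant.

How it is judged (in metres and radians):
On the way, in this order (a step that is already met when the one before it is completed fails the run):
1. the larger disc is lifted off its peg and sits flat on the spindle's flange, the lever not yet thrown (horizontal distance between big_disc and spindle_seat below 0.005 m and z of big_disc in the frame of spindle_seat between -0.003 and 0.003 m and angle between big_disc's own z axis and vertical below 0.08 rad and value of joint lock_lever below 0.5 rad), for 0.2 s.
2. the lock lever is pushed fully over (value of joint lock_lever above 0.88 rad), for 0.2 s.
At the end, for the whole second after the job is handed in: The larger disc is at rest on the spindle, hub up, within 5 mm of its axis, flat on the flange within 3 mm in height and 0.08 rad; the lock lever is at 0.88 rad or more; the smaller disc still hangs within 15 mm of where it was (horizontal distance between big_disc and spindle_seat below 0.005 m and z of big_disc in the frame of spindle_seat between -0.003 and 0.003 m and angle between big_disc's own z axis and vertical below 0.08 rad and linear speed of big_disc below 0.02 m/s and value of joint lock_lever above 0.88 rad and distance of small_disc from where it was at the start of the episode below 0.015 m); the robot touches nothing.
It fails at once if the larger disc is dropped on the spindle (faster than 0.4 m/s once it is over the spindle and below its tip's height plus 10 mm) (horizontal distance between big_disc and spindle_seat below 0.012 m and z of big_disc in the frame of spindle_seat below 0.053 m and linear speed of big_disc above 0.4 m/s).
It fails at once if the smaller disc is shifted more than 15 mm (distance of small_disc from where it was at the start of the episode above 0.015 m).
It fails at once if the hair dryer, bottle, tin or screwdriver is shifted more than 30 mm or the bottle knocked over (distance of any of hair_dryer, oil_bottle, parts_tin, screwdriver from where it was at the start of the episode above 0.03 m or angle between oil_bottle's own z axis and vertical above 0.5 rad).
It also fails if it takes over 58 s, if anything falls off the work surface, if the arm or the gripper's body presses on something with over 40 N, if the wrist force passes 120 N, or if a joint passes its speed limit or range.

## Robot

A 6-joint arm with a two-finger parallel gripper is mounted at the origin on the work surface. World frame = base frame: x ahead of the robot, y to its left, z up, the work surface at z = 0. Lengths are in mm, angles in rad, forces in N, time in s.
With the tool pointing down it reaches from about 275 to 1000 mm from the base axis. Payload 8.4 kg.
Tool frame: the origin (TCP) lies between the finger pads; the fingertips stand 8 mm ahead of it and the grasp point (between the pads) lies 11 mm behind it (tcp_to_tips is the distance from the TCP to the fingertips, in mm); z points along the fingers, y is the line along which they close (so a half turn about z gives the same grasp; the last joint's range is limited). The gripper opens to 85 mm and grips with 20 to 120 N. Pads are 22 mm wide; open, the fingers measure 114 mm over their backs; the gripper's body (76 mm by 85 mm) begins 54 mm behind the grasp point. The pads swing forward as they close: fully open they stand 13 mm farther back than shut.
Start: joints at [1.128, 0.353, 1.633, -0, 1.155, -0.002], TCP at [266.663, 565.26, 239.281] pointing down, gripper open.
Joint ranges: [-2.63, 2.63], [-0.92, 2.1], [0.06, 2.66], [-1.3, 4.44], [0, 2.69], [-3.02, 3.02]. Speed limits (rad/s): [2.22, 2.22, 2.79, 3.14, 3.14, 3.14].

## Interface

Orientations are given as [roll, pitch, yaw] about the fixed x, y, z axes, in that order (R = Rz(yaw) Ry(pitch) Rx(roll)).
In Python, from rig import * gives the robot as it stands.
- The arm moves only by the tool step_arm, never from a script. Its argument "motion" is a list of rows, each an object with "claw": the finger opening in mm, from 0 to 85.4; "delta_pos": the shift along the tool's x, y, z in mm, a list of three; "turn": the turn about the tool's z in rad. In form: [{"claw": claw, "delta_pos": [dx, dy, dz], "turn": turn}, ...]. A call has 1 to 8 rows; each row shifts and turns the commanded pose from where the row before left it, along the tool's axes as they then stand; what a row does not reach is not made up. A row lasts 1/12 s, in which the tool goes at most 41.7 mm and 7.16 degrees, less where a joint would pass 70% of its speed; a pose out of reach is approached as far as the arm can. A call is refused whole if a number of a shift passes 41.7 or a number of a turn 0.125, either way. A call with a gripper value outside its range is refused whole. The fingers move at their own pace and stop on an object; "force" is the grip in N (left out, the last holds). Time passes only in rows, so rows that do not move let the fingers close. It gives the time, the measured TCP pose, the force, the opening and the grip force at its end, in the units of the state.
- sense(): the state, without advancing time (a new reading comes with each control period).
- grab_frame(name): name is "side" or "top" or "wrist"; returns a dict with "img" (480x640x3 uint8, red, green, blue), "vertical_fov" (degrees; the focal length in pixels is half the picture's height over the tangent of half this angle, whatever the lens; pixels are square), "cx", "cy" (the principal point, pixels), "D" ([k1, k2, p1, p2, k3] as OpenCV has them; the pictures are not rectified), "R" (3x3) and "t" (3): a world point X has camera coordinates R X + t. Camera axes: x right, y down, z forward; pixel columns grow to the right and rows downward; lengths in mm; the calibration is good to about 2 mm. A picture is of the moment at which its call begins. There is no depth.
- sign_off(): hands the job in; it is judged then, once.
The state is a dict: "clock": time; "qpos": joint angles; "qvel": joint speeds; "joint_efforts": joint torques, N m; "eef_pos": TCP position; "tcp_rot": TCP orientation; "contact_force": force on the tool from outside, world axes, zero at the start; "wrist_torque": the same for the moment, N m; "opening": opening from 0.0 (shut) to 1.0 (fully open); "grasp_force": force on a finger pad.
Only numpy, scipy, OpenCV 4.12 (cv2) and the standard library are available. Lean on these libraries where they do the work, as an engineer would, in place of code of your own. Each camera call takes 0.05 s, during which the arm holds its last target. There are 200 camera calls.

## Working session

There is one attempt and no reset: what is moved stays moved. The work goes in short steps, Python scripts to look and compute and a tool call to move; the robot and the scene stay as the last step left them, time stands still between calls to the robot, and variables do not carry over. Pictures are saved under pics/ and viewed, at most 10 in all, crops included, and the job is handed in when it is done.

Besides the shell and the picture viewer there is one more tool, called after "Emit:" as a command line: name --argument value ..., lists and objects as JSON in quotes. step_arm: Moves the arm, as the interface text tells. Its arguments: {"type":"object","properties":{"motion":{"type":"array","items":{"type":"object","properties":{"claw":{"type":"number"},"delta_pos":{"type":"array","items":{"type":"number"}},"turn":{"type":"number"}}}},"force":{"type":"number"}},"required":["motion"]}

```bash
mkdir -p pics; ls
python3 - <<'E'
from rig import *
import cv2,pickle
s=sense();print({k:s[k] for k in('clock','eef_pos','tcp_rot','opening','contact_force')})
for n in('side','top','wrist'):
    f=grab_frame(n);pickle.dump(f,open(f'pics/{n}0.pkl','wb'))
    cv2.imwrite(f'pics/{n}0.png',f['img'][:,:,::-1])
    print(n,f['vertical_fov'],f['cx'],f['cy'],f['D'],f['R'],f['t'])
E
```

```text
pics
{'clock': 0.0, 'eef_pos': array([266.4848049 , 564.8426056 , 238.55663073]), 'tcp_rot': array([-3.14023739e+00, -1.78037946e-05,  2.70071941e+00]), 'opening': 1.0038959730952477, 'contact_force': array([ 0.39079316,  0.44991781, -0.08880758])}
side 43.64166034725922 324.34507445051275 249.7715595712363 [0.001214 0.       0.       0.       0.      ] [[ 0.93984939 -0.34143344  0.01031127]
 [-0.19167582 -0.55212309 -0.81143113]
 [ 0.28274281  0.76064663 -0.58435709]] [-527.47147331  281.74529988 1405.71644619]
top 47.058423339862834 317.15682835070464 236.053193329454 [-0.1627977  0.         0.         0.         0.       ] [[ 7.77630627e-03 -9.99969758e-01 -1.11547054e-04]
 [-9.97003170e-01 -7.74465021e-03 -7.69720694e-02]
 [ 7.69688777e-02  7.09771153e-04 -9.97033243e-01]] [ 129.36479419  591.01436287 1387.54667418]
wrist 69.44183659417195 321.68888656550405 237.82195237362978 [-0.0440879  0.         0.         0.         0.       ] [[ 4.26084645e-01  9.04682825e-01 -9.28539393e-04]
 [ 8.54971265e-01 -4.02335683e-01  3.27337951e-01]
 [ 2.95763437e-01 -1.40267549e-01 -9.44906876e-01]] [-623.70131668  -42.66136644  380.20334962]
```

View pics/top0.png

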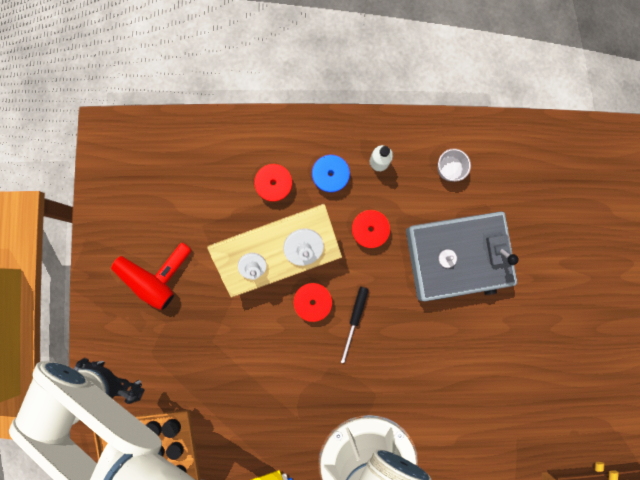

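View pics/side0.png

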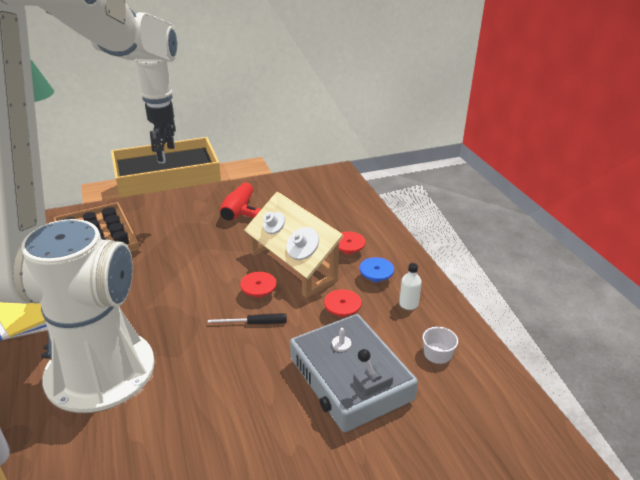

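```bash
cat > h.py <<'E'
import numpy as np,cv2,pickle
def K(f):
    F=240/np.tan(np.radians(f['vertical_fov']/2));return np.array([[F,0,f['cx']],[0,F,f['cy']],[0,0,1.]])
def ray(f,p):
    u=cv2.undistortPoints(np.array(p,float).reshape(-1,1,2),K(f),np.array(f['D'])).reshape(-1,2)
    R=np.array(f['R']);t=np.array(f['t'])
    return -R.T@t,np.c_[u,np.ones(len(u))]@R
def onz(f,p,z):
    c,d=ray(f,p);return c+d*((z-c[2])/d[:,2])[:,None]
def tri(f,p,g,q):
    c,d=ray(f,p);e,k=ray(g,q);d=d[0]/np.linalg.norm(d[0]);k=k[0]/np.linalg.norm(k[0])
    s=np.linalg.lstsq(np.c_[d,-k],e-c,rcond=None)[0];a=c+s[0]*d;b=e+s[1]*k
    return (a+b)/2,np.linalg.norm(a-b)
def proj(f,X):
    return cv2.projectPoints(np.array(X,float).reshape(-1,1,3),cv2.Rodrigues(np.array(f['R']))[0],np.array(f['t'],float),K(f),np.array(f['D']))[0].reshape(-1,2)
E
python3 - <<'E'
from h import *
f=pickle.load(open('pics/top0.pkl','rb'));g=pickle.load(open('pics/side0.pkl','rb'))
def crop(f,x,y,w,h):
    return cv2.resize(f['img'][y:y+h,x:x+w,::-1],(400,300),interpolation=cv2.INTER_CUBIC)
a=np.vstack([np.hstack([crop(f,200,195,160,120),crop(f,400,195,160,120)]),np.hstack([crop(g,220,190,160,120),crop(g,280,310,160,120)])])
cv2.imwrite('pics/z.png',a)
# board
for n,F,(x,y,w,h) in(('top',f,(200,195,160,120)),('side',g,(235,185,120,120))):
    hsv=cv2.cvtColor(F['img'],cv2.COLOR_RGB2HSV);m=np.zeros((480,640),np.uint8)
    m[y:y+h,x:x+w]=cv2.inRange(hsv,(15,50,120),(35,255,255))[y:y+h,x:x+w]
    c=max(cv2.findContours(m,0,2)[0],key=cv2.contourArea)
    hull=cv2.convexHull(c);print(n,cv2.approxPolyDP(hull,4,True).reshape(-1,2).tolist())
    fm=np.zeros_like(m);cv2.fillPoly(fm,[hull],255)
    d=cv2.inRange(hsv,(0,0,110),(180,40,255))&fm
    for c in cv2.findContours(cv2.morphologyEx(d,2,np.ones((3,3),np.uint8)),0,2)[0]:
        if cv2.contourArea(c)>150: print(cv2.contourArea(c),cv2.fitEllipse(cv2.convexHull(c)))
E
```

```text
top [[325, 205], [340, 258], [229, 295], [208, 245]]
543.5 ((251.45574951171875, 265.51666259765625), (25.833677291870117, 28.096921920776367), 84.31401824951172)
1077.0 ((302.99969482421875, 246.6084747314453), (35.6627311706543, 39.927547454833984), 72.49022674560547)
side [[276, 192], [341, 234], [308, 279], [244, 230]]
793.0 ((302.2462463378906, 242.7812042236328), (29.072031021118164, 36.301700592041016), 46.70313262939453)
374.0 ((272.8181457519531, 221.20712280273438), (22.32392120361328, 24.18741226196289), 33.713706970214844)
```

View pics/z.png

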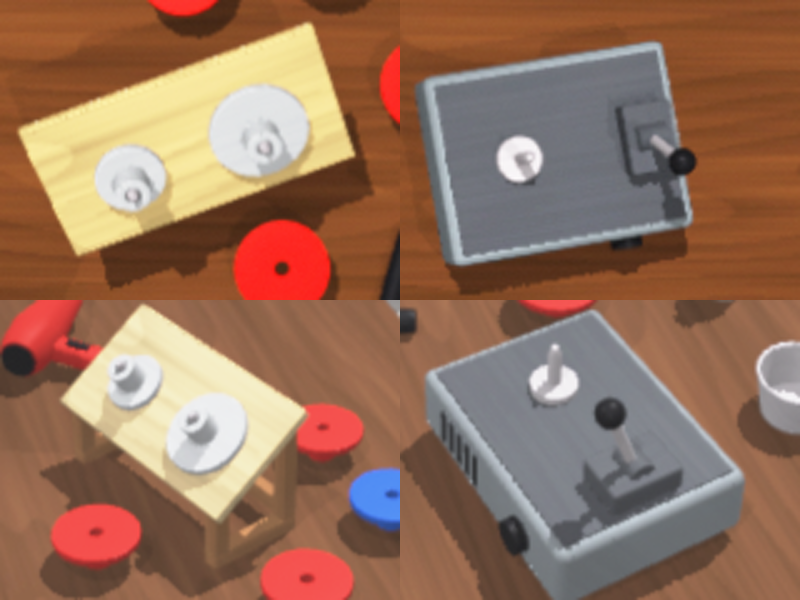

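The crop shows the big disc on the right-hand peg: its peg tip is at about (305.6, 254) in top and (296.8, 236) in side. The spindle tip is at (452, 258) top and (342, 329) side, and the black knob at (513, 259) top and (364, 355) side.

Run:
```python
from h import *
np.set_printoptions(precision=1,suppress=True)
f=pickle.load(open('pics/top0.pkl','rb'));g=pickle.load(open('pics/side0.pkl','rb'))
P={'bigface':((303,246.6),(302.2,242.8)),'smallface':((251.5,265.5),(272.8,221.2)),'bigtip':((305.6,254.2),(296.8,236)),'smalltip':((253.2,273.4),(268,216)),
'sptip':((452,258.2),(342,329.2)),'flange':((447.6,259),(341.2,343.6)),'knob':((512.8,259),(364,355.2)),
'b1':((325,205),(341,234)),'b2':((340,258),(308,279)),'b3':((229,295),(244,230)),'b4':((208,245),(276,192))}
X={}
for k,(a,b) in P.items():
    X[k],e=tri(f,a,g,b);print(k,X[k],round(e,1))
for a,b in(('b1','b4'),('b2','b3'),('bigface','smallface'),('bigtip','smalltip')):
    d=X[b]-X[a];print(a,b,d,np.hypot(*d[:2]),np.degrees(np.arctan2(d[1],d[0])))
print('flange@88',onz(f,(447.6,259),88),'tip@131',onz(f,(452,258.2),131))
# grinder yaw: knob->spindle known y offset 130, x offset -.. 
# hub tip centers
```

```text
bigface [556.9 167.2 125.1] 0.3
smallface [510.3 288.5 129.9] 1.1
bigtip [538.6 159.9 156.1] 2.5
smalltip [493.3 280.7 155.5] 2.6
sptip [ 532.4 -187.7  130.7] 2.2
flange [ 531.9 -187.6   86.1] 1.9
knob [ 528.1 -320.   178.6] 0.2
b1 [649.8 116.7 165.8] 2.5
b2 [537.1  75.9  73.8] 9.9
b3 [438.4 349.3  77.1] 1.3
b4 [552.9 387.5 162.4] 7.3
b1 b4 [-96.9 270.9  -3.4] 287.67668607765927 109.68731796419813
b2 b3 [-98.7 273.4   3.3] 290.70145540006183 109.857877954178
bigface smallface [-46.6 121.3   4.8] 129.93102178682759 111.03447313975161
bigtip smalltip [-45.4 120.8  -0.6] 129.03995347497553 110.57573946528223
flange@88 [[ 530.9 -186.8   88. ]] tip@131 [[ 531.3 -187.3  131. ]]
```

Emit:
step_arm --motion '[{"claw": 85,"delta_pos": [-26.5,-15.3,-3],"turn": 0},{"claw": 85,"delta_pos": [-26.5,-15.3,-3],"turn": 0},{"claw": 85,"delta_pos": [-26.5,-15.3,-3],"turn": 0},{"claw": 85,"delta_pos": [-26.5,-15.3,-3],"turn": 0},{"claw": 85,"delta_pos": [-26.5,-15.3,-3],"turn": 0},{"claw": 85,"delta_pos": [-26.5,-15.3,-3],"turn": 0},{"claw": 85,"delta_pos": [-26.5,-15.3,0],"turn": 0},{"claw": 85,"delta_pos": [-26.5,-15.3,0],"turn": 0}]' --force 25

```text
clock: 0.82
eef_pos: [406.8, 362.8, 257.4]
tcp_rot: [3.141, 0.0, 2.701]
contact_force: [0.2, 0.5, 0.1]
opening: 0.993
grasp_force: 0.0
```

Emit:
step_arm --motion '[{"claw": 85,"delta_pos": [-26.5,-15.3,0],"turn": 0},{"claw": 85,"delta_pos": [-26.5,-15.3,0],"turn": 0},{"claw": 85,"delta_pos": [-26.5,-15.3,0],"turn": 0},{"claw": 85,"delta_pos": [-26.5,-15.3,0],"turn": 0},{"claw": 85,"delta_pos": [-26.5,-15.3,0],"turn": 0},{"claw": 85,"delta_pos": [-26.5,-15.3,0],"turn": 0},{"claw": 85,"delta_pos": [-26.5,-15.3,0],"turn": 0},{"claw": 85,"delta_pos": [-26.5,-15.3,0],"turn": 0}]'

```text
clock: 1.48
eef_pos: [546.2, 161.5, 257.1]
tcp_rot: [-3.141, -0.0, 2.701]
contact_force: [0.8, -0.0, 0.9]
opening: 0.989
grasp_force: 0.0
```

Emit:
step_arm --motion '[{"claw": 85,"delta_pos": [0,0,0],"turn": -0.114},{"claw": 85,"delta_pos": [0,0,0],"turn": -0.114},{"claw": 85,"delta_pos": [0,0,0],"turn": -0.114},{"claw": 85,"delta_pos": [0,0,0],"turn": -0.114},{"claw": 85,"delta_pos": [0,0,0],"turn": -0.114},{"claw": 85,"delta_pos": [0,0,0],"turn": -0.114},{"claw": 85,"delta_pos": [0,0,0],"turn": -0.112},{"claw": 85,"delta_pos": [0,0,0],"turn": 0}]'

```text
clock: 2.15
eef_pos: [545.5, 162.9, 257.0]
tcp_rot: [3.142, -0.001, -2.781]
contact_force: [-0.5, -1.0, 0.3]
opening: 0.993
grasp_force: 0.0
```

Run:
```python
from rig import *
from h import *
s=sense();print(s['clock'],s['eef_pos'],s['tcp_rot'],s['qpos'],s['contact_force'])
f=grab_frame('wrist');pickle.dump(f,open('pics/w1.pkl','wb'));im=f['img'][:,:,::-1].copy()
ax=np.array([-.565*.938,-.565*.347,.825]);r=np.array([563,168.9,120.])
p=proj(f,[r+ax*k for k in(10,40,46)]);print(p)
for q in p: cv2.circle(im,tuple(int(v) for v in q),2,(0,0,255),-1)
cv2.imwrite('pics/w1.png',im)
```

```text
2.15 [545.51102598 162.87921088 257.0328491 ] [ 3.14156484e+00 -5.46935886e-04 -2.78140667e+00] [ 2.87526676e-01  2.50174423e-01  1.73527381e+00 -1.30648632e-05
  1.15669193e+00 -1.64345037e+00] [-0.5283884  -0.97592464  0.26837516]
[[321.52557331 245.82591434]
 [321.67494402 235.83646877]
 [321.70904099 233.55620056]]
```

View pics/w1.png

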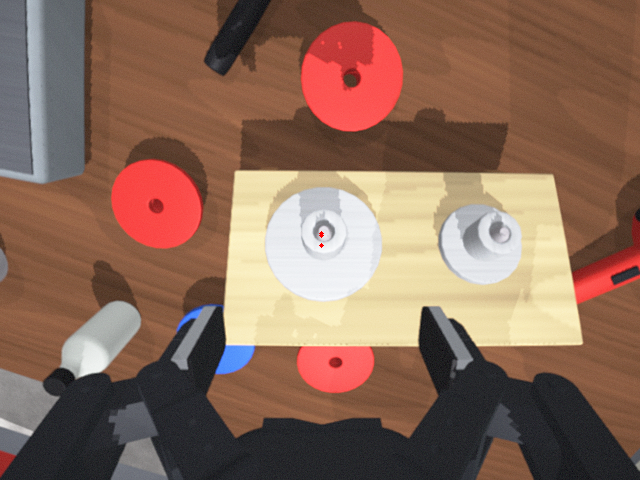

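The wrist view shows the big disc's peg tip at (324, 232), against a predicted (321.7, 233.6). That puts the estimate within about 2 mm, and the board is square to the fingers, so I'm going down onto the hub.

Emit:
step_arm --motion '[{"claw": 60,"delta_pos": [3.9,1.6,20],"turn": 0},{"claw": 60,"delta_pos": [0,0,20],"turn": 0},{"claw": 60,"delta_pos": [0,0,20],"turn": 0},{"claw": 60,"delta_pos": [0,0,20],"turn": 0},{"claw": 60,"delta_pos": [0,0,18],"turn": 0},{"claw": 60,"delta_pos": [0,0,12],"turn": 0},{"claw": 60,"delta_pos": [0,0,5],"turn": 0},{"claw": 60,"delta_pos": [0,0,0],"turn": 0}]' --force 25

```text
clock: 2.87
eef_pos: [540.9, 162.9, 141.3]
tcp_rot: [3.141, -0.002, -2.788]
contact_force: [-0.5, 0.4, -0.2]
opening: 0.704
grasp_force: 0.0
```

Run:
```python
from rig import *
from h import *
s=sense();print(s['eef_pos'],s['contact_force'],s['opening'])
f=grab_frame('wrist');g=grab_frame('side')
h=g['img'][140:290,210:410]
im=np.hstack([cv2.resize(f['img'],(480,360)),cv2.resize(h,(320,240)).copy() if 0 else cv2.copyMakeBorder(cv2.resize(h,(320,240)),0,120,0,0,0)])
cv2.imwrite('pics/w2.png',im[:,:,::-1])
```

```text
[540.92298567 162.91783545 141.28732664] [-0.49675607  0.38939052 -0.18523181] 0.7044410892106315
```

View pics/w2.png

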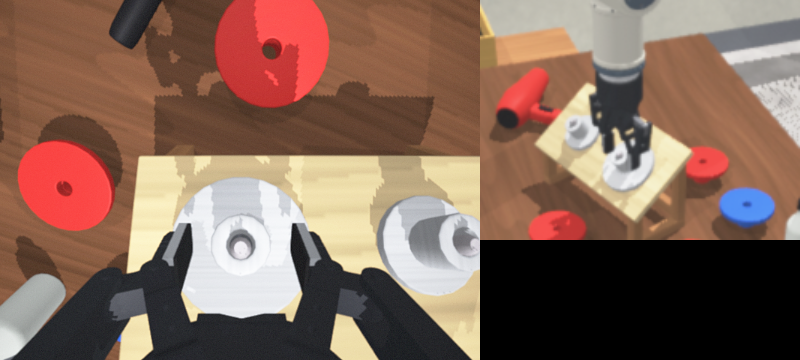

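The hub sits midway between the fingers (centre at about x=240 in the wrist tile, pads at 183 and 300). I'll lower a touch and close.

Emit:
step_arm --motion '[{"claw": 60,"delta_pos": [0,0,2.5],"turn": 0},{"claw": 30,"delta_pos": [0,0,0],"turn": 0},{"claw": 30,"delta_pos": [0,0,0],"turn": 0},{"claw": 30,"delta_pos": [0,0,0],"turn": 0},{"claw": 30,"delta_pos": [0,0,0],"turn": 0},{"claw": 30,"delta_pos": [0,0,0],"turn": 0},{"claw": 30,"delta_pos": [0,0,0],"turn": 0}]' --force 30

```text
clock: 3.55
eef_pos: [541.8, 163.1, 140.5]
tcp_rot: [-3.141, 0.001, -2.786]
contact_force: [-0.8, -0.8, 5.5]
opening: 0.37
grasp_force: 30.5
```

Emit:
step_arm --motion '[{"claw": 30,"delta_pos": [2.3,0,-3.3],"turn": 0},{"claw": 30,"delta_pos": [2.8,0,-4.1],"turn": 0},{"claw": 30,"delta_pos": [4,0,-5.8],"turn": 0},{"claw": 30,"delta_pos": [4,0,-5.8],"turn": 0},{"claw": 30,"delta_pos": [4,0,-5.8],"turn": 0},{"claw": 30,"delta_pos": [4,0,-5.8],"turn": 0},{"claw": 30,"delta_pos": [4,0,-5.8],"turn": 0},{"claw": 30,"delta_pos": [4,0,-5.8],"turn": 0}]'

```text
clock: 4.22
eef_pos: [512.6, 152.5, 182.2]
tcp_rot: [3.141, -0.003, -2.786]
contact_force: [-0.2, 0.9, -3.4]
opening: 0.376
grasp_force: 30.4
```

Emit:
step_arm --motion '[{"claw": 30,"delta_pos": [4,0,-6],"turn": 0},{"claw": 30,"delta_pos": [4,0,-6],"turn": 0},{"claw": 30,"delta_pos": [4,0,-10],"turn": 0},{"claw": 30,"delta_pos": [0,0,-15],"turn": 0},{"claw": 30,"delta_pos": [0,0,-15],"turn": 0},{"claw": 30,"delta_pos": [0,0,0],"turn": 0}]'

```text
clock: 4.72
eef_pos: [504.1, 149.1, 237.2]
tcp_rot: [-3.141, 0.004, -2.786]
contact_force: [1.0, 0.1, -2.3]
opening: 0.374
grasp_force: 30.5
```

Run:
```python
from rig import *
from h import *
s=sense();print(s['eef_pos'],s['contact_force'],s['opening'],s['grasp_force'])
f=grab_frame('wrist');g=grab_frame('side')
h=g['img'][120:315,200:460]
im=np.hstack([cv2.resize(f['img'],(400,300)),cv2.resize(h,(400,300))])
cv2.imwrite('pics/w3.png',im[:,:,::-1])
```

```text
[504.10993308 149.14503131 237.16298624] [ 0.95674342  0.06864755 -2.26343217] 0.37426518448846285 30.49657305702567
```

View pics/w3.png

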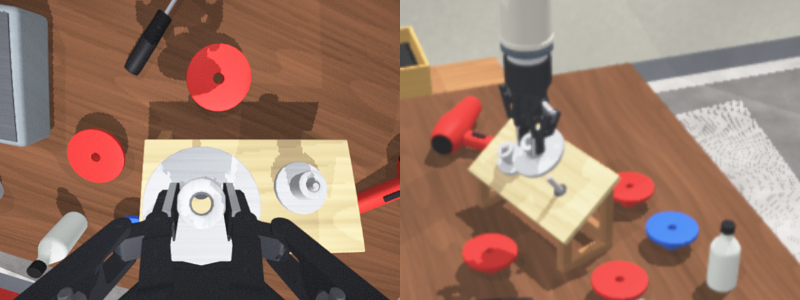

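Run:
```python
from h import *
np.set_printoptions(precision=0,suppress=True)
f=pickle.load(open('pics/top0.pkl','rb'))
print(onz(f,[(313,302),(333,302),(343,362),(366,289),(352,330),(420,300),(410,227),(515,288),(395,355)],10))
print(proj(f,[(370,-90,0),(370,-60,0),(380,-110,0)]))
# grinder yaw at top z=80 edges
hsv=cv2.cvtColor(f['img'],cv2.COLOR_RGB2HSV)
p=onz(f,[(420.5,297),(517,283.5),(411,226),(504.5,212.5)],80);print(p, np.degrees(np.arctan2(*(p[0]-p[1])[[0,1]])),np.degrees(np.arctan2(*(p[2]-p[3])[[0,1]])))
```

```text
[[ 421.  143.   10.]
 [ 422.   92.   10.]
 [ 268.   65.   10.]
 [ 455.    7.   10.]
 [ 350.   43.   10.]
 [ 428. -133.   10.]
 [ 616. -107.   10.]
 [ 458. -386.   10.]
 [ 286.  -68.   10.]]
[[403. 322.]
 [391. 322.]
 [411. 318.]]
[[ 438. -121.   80.]
 [ 471. -366.   80.]
 [ 612.  -98.   80.]
 [ 649. -336.   80.]] -7.664151336140839 -8.64978042390041
```

Emit:
step_arm --motion '[{"claw": 30,"delta_pos": [26.4,-19.4,0],"turn": 0},{"claw": 30,"delta_pos": [26.4,-19.4,0],"turn": 0},{"claw": 30,"delta_pos": [26.4,-19.4,0],"turn": 0},{"claw": 30,"delta_pos": [26.4,-19.4,0],"turn": 0},{"claw": 30,"delta_pos": [26.4,-19.4,0],"turn": 0},{"claw": 30,"delta_pos": [26.4,-19.4,0],"turn": 0},{"claw": 30,"delta_pos": [26.4,-19.4,0],"turn": 0},{"claw": 30,"delta_pos": [26.4,-19.4,0],"turn": 0}]'

```text
clock: 5.48
eef_pos: [357.1, -70.9, 233.1]
tcp_rot: [3.141, -0.001, -2.786]
contact_force: [1.1, -1.8, -2.3]
opening: 0.374
grasp_force: 30.7
```

Emit:
step_arm --motion '[{"claw": 30,"delta_pos": [0,0,0],"turn": 0},{"claw": 30,"delta_pos": [0,0,30],"turn": 0},{"claw": 30,"delta_pos": [0,0,35],"turn": 0},{"claw": 30,"delta_pos": [0,0,35],"turn": 0},{"claw": 30,"delta_pos": [0,0,35],"turn": 0},{"claw": 30,"delta_pos": [0,0,25],"turn": 0},{"claw": 30,"delta_pos": [0,0,10],"turn": 0},{"claw": 30,"delta_pos": [0,0,0],"turn": 0}]'

```text
clock: 6.15
eef_pos: [356.3, -69.5, 61.3]
tcp_rot: [3.138, -0.005, -2.786]
contact_force: [-0.6, 0.2, -2.3]
opening: 0.369
grasp_force: 30.9
```

Emit:
step_arm --motion '[{"claw": 30,"delta_pos": [0,0,3],"turn": 0},{"claw": 30,"delta_pos": [0,0,3],"turn": 0},{"claw": 30,"delta_pos": [0,0,3],"turn": 0},{"claw": 30,"delta_pos": [0,0,3],"turn": 0},{"claw": 30,"delta_pos": [0,0,3],"turn": 0},{"claw": 30,"delta_pos": [0,0,3],"turn": 0}]' --force 22

```text
clock: 6.65
eef_pos: [360.6, -70.3, 46.6]
tcp_rot: [-3.14, 0.003, -2.787]
contact_force: [5.3, 5.7, 23.0]
opening: 0.377
grasp_force: 34.4
```

Emit:
step_arm --motion '[{"claw": 30,"delta_pos": [-4,0,0],"turn": 0},{"claw": 30,"delta_pos": [-4,0,1],"turn": 0},{"claw": 30,"delta_pos": [-4,0,1],"turn": 0},{"claw": 30,"delta_pos": [-4,0,1],"turn": 0}]' --force 20

```text
clock: 6.98
eef_pos: [373.7, -64.4, 42.8]
tcp_rot: [3.141, -0.001, -2.786]
contact_force: [-3.0, -1.8, 1.9]
opening: 0.375
grasp_force: 32.1
```

Emit:
step_arm --motion '[{"claw": 30,"delta_pos": [-3,0,2],"turn": 0},{"claw": 30,"delta_pos": [-3,0,2],"turn": 0},{"claw": 30,"delta_pos": [-3,0,2],"turn": 0},{"claw": 30,"delta_pos": [-3,0,2],"turn": 0}]' --force 20

```text
clock: 7.32
eef_pos: [385.1, -60.3, 34.6]
tcp_rot: [3.141, -0.001, -2.786]
contact_force: [-3.3, -0.6, 1.7]
opening: 0.374
grasp_force: 32.5
```

Emit:
step_arm --motion '[{"claw": 30,"delta_pos": [-2,0,2],"turn": 0},{"claw": 30,"delta_pos": [-2,0,2],"turn": 0},{"claw": 30,"delta_pos": [-2,0,1.5],"turn": 0},{"claw": 30,"delta_pos": [-1,0,1.5],"turn": 0}]'

```text
clock: 7.65
eef_pos: [391.9, -57.9, 27.8]
tcp_rot: [3.142, -0.0, -2.786]
contact_force: [-1.7, 0.4, 3.4]
opening: 0.376
grasp_force: 33.0
```

Emit:
step_arm --motion '[{"claw": 30,"delta_pos": [-1,0,1],"turn": 0},{"claw": 30,"delta_pos": [0,0,1],"turn": 0},{"claw": 30,"delta_pos": [0,0,1],"turn": 0},{"claw": 30,"delta_pos": [0,0,0],"turn": 0}]'

```text
clock: 7.98
eef_pos: [393.6, -57.5, 25.5]
tcp_rot: [-3.141, 0.002, -2.787]
contact_force: [-0.5, 4.5, 14.3]
opening: 0.374
grasp_force: 34.4
```

Emit:
step_arm --motion '[{"claw": 30,"delta_pos": [0,0,1],"turn": 0},{"claw": 30,"delta_pos": [0,0,1],"turn": 0},{"claw": 30,"delta_pos": [0,0,0],"turn": 0}]'

```text
clock: 8.23
eef_pos: [393.9, -57.4, 24.6]
tcp_rot: [-3.141, 0.003, -2.787]
contact_force: [-7.8, 6.3, 39.3]
opening: 0.376
grasp_force: 38.5
```

Emit:
step_arm --motion '[{"claw": 30,"delta_pos": [0,0,-10],"turn": 0},{"claw": 30,"delta_pos": [0,0,-30],"turn": 0},{"claw": 30,"delta_pos": [0,0,-40],"turn": 0},{"claw": 30,"delta_pos": [0,0,-40],"turn": 0},{"claw": 30,"delta_pos": [0,0,-40],"turn": 0},{"claw": 30,"delta_pos": [0,0,-30],"turn": 0},{"claw": 30,"delta_pos": [0,0,0],"turn": 0}]' --force 35

```text
clock: 8.82
eef_pos: [396.5, -58.2, 218.7]
tcp_rot: [-3.136, 0.01, -2.786]
contact_force: [1.8, -0.6, -2.2]
opening: 0.374
grasp_force: 36.9
```

Run:
```python
from rig import *
from h import *
s=sense();print(s['eef_pos'],s['contact_force'],s['opening'],s['grasp_force'])
f=grab_frame('wrist');g=grab_frame('side')
for n,F in(('wc',f),('sc',g)): pickle.dump(F,open(f'pics/{n}.pkl','wb'))
c=proj(g,s['eef_pos'])[0].astype(int);print(c)
h=g['img'][c[1]-75:c[1]+75,c[0]-100:c[0]+100]
im=np.hstack([cv2.resize(f['img'],(400,300)),cv2.resize(h,(400,300))])
cv2.imwrite('pics/w4.png',im[:,:,::-1])
```

```text
[396.5443529  -58.22253942 218.68646342] [ 1.77455265 -0.60518444 -2.23237013] 0.37362458521828495 36.91105338279158
[265 276]
```

View pics/w4.png

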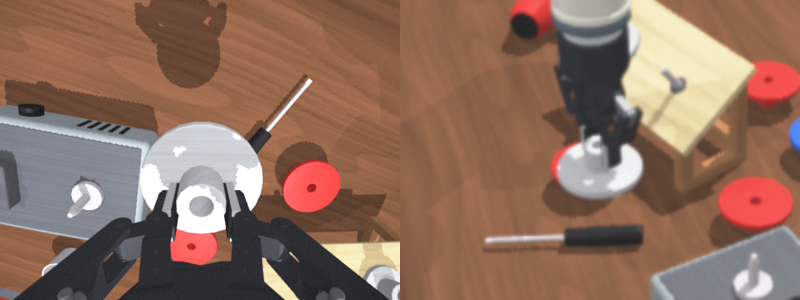

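The disc now hangs level, and the side view shows a flat ellipse at about (600, 168) in the tile. Next I'll measure its centre relative to the TCP.

```bash
cat > disc.py <<'E'
from h import *
from scipy.optimize import least_squares
def centre(f,tcp,dz=-15.2,box=(215,190,215,130),seed=None):
    x,y,w,h=box;hsv=cv2.cvtColor(f['img'],cv2.COLOR_RGB2HSV);m=np.zeros((480,640),np.uint8)
    m[y:y+h,x:x+w]=cv2.inRange(hsv,(0,0,130),(180,45,255))[y:y+h,x:x+w]
    m=cv2.morphologyEx(m,cv2.MORPH_OPEN,np.ones((5,5),np.uint8))
    c=cv2.convexHull(max(cv2.findContours(m,0,1)[0],key=cv2.contourArea)).reshape(-1,2)
    P=onz(f,c,tcp[2]+dz)[:,:2]
    r=least_squares(lambda q:np.hypot(*(P-q).T)-48,np.array(tcp[:2])+1,loss='soft_l1',f_scale=.7)
    e=np.hypot(*(P-r.x).T)-48
    return r.x,np.c_[c,e]
E
python3 - <<'E'
from disc import *
np.set_printoptions(precision=1,suppress=True)
tcp=np.array([396.5,-58.2,218.7]);yaw=-2.786
for n,b in(('wc',(215,190,215,120)),('sc',(200,250,130,80))):
    f=pickle.load(open(f'pics/{n}.pkl','rb'));q,e=centre(f,tcp,box=b)
    d=q-tcp[:2];t=np.array([np.cos(yaw),np.sin(yaw)]);u=np.array([np.sin(yaw),-np.cos(yaw)])
    print(n,q,'tool offset',d@t,d@u);print(e.T)
E
```

```text
wc [391.7 -61.6] tool offset 5.6559760471995695 -1.5081140202933854
[[337.  346.  358.  374.  379.  390.  395.  404.  408.  411.  412.  417.
  418.  419.  420.  420.  418.  417.  215.  215.  306. ]
 [195.  197.  200.  208.  211.  220.  225.  237.  243.  248.  250.  263.
  266.  270.  282.  290.  303.  309.  309.  206.  195. ]
 [  0.1  -0.    0.3   0.1   0.1  -0.1  -0.1  -0.4  -0.3  -0.2  -0.2   0.
    0.2   0.3   0.2   0.4   0.5   0.9   4.8  14.9  -0.2]]
sc [392.6 -66.9] tool offset 6.712428927789939 -6.7818089034993045
[[264.  280.  282.  284.  285.  285.  284.  279.  273.  268.  257.  253.
  249.  246.  244.  244.  246.  250.  260. ]
 [269.  274.  275.  277.  279.  288.  290.  295.  298.  299.  299.  298.
  296.  294.  288.  283.  279.  275.  269. ]
 [  9.8   2.2   2.8   2.    0.7  -0.9  -0.4   1.2   2.7   2.7   3.5   3.6
    2.9   3.1  -0.8  -0.2   0.7   2.5  11.5]]
```

Run:
```python
from h import *
np.set_printoptions(precision=1,suppress=True)
f=pickle.load(open('pics/wc.pkl','rb'))
b=(85,270,100,90);x,y,w,h=b
hsv=cv2.cvtColor(f['img'],cv2.COLOR_RGB2HSV)[y:y+h,x:x+w]
m=cv2.inRange(hsv,(0,0,165),(180,60,255));c=max(cv2.findContours(m,0,1)[0],key=cv2.contourArea)
print(cv2.contourArea(c),cv2.boundingRect(c))
# flange only: points right/top side away from spindle
p=c.reshape(-1,2)+[x,y];P=onz(f,p,88)[:,:2]
from scipy.optimize import least_squares
r=least_squares(lambda q:np.hypot(*(P-q).T)-22,[531,-187],loss='soft_l1',f_scale=.7);print('flange',r.x,np.sort(abs(np.hypot(*(P-r.x).T)-22))[[len(P)//2,-1]])
print('exp px tip,flange',proj(f,[(531.2,-187.2,131),(531.2,-187.2,88)]))
t=p[np.argmax(p@[-.8,.6])];print('tip px',t,onz(f,[t],131))
v=cv2.resize(f['img'][y:y+h,x:x+w],None,fx=5,fy=5,interpolation=2)
# side & top flange/spindle fits
for n,b,z in(('top0',(430,240,36,36),88),('side0',(325,320,35,36),88)):
    F=pickle.load(open(f'pics/{n}.pkl','rb'));x,y,w,h=b
    m=cv2.inRange(cv2.cvtColor(F['img'],cv2.COLOR_RGB2HSV)[y:y+h,x:x+w],(0,0,165),(180,60,255))
    c=max(cv2.findContours(m,0,1)[0],key=cv2.contourArea);p=c.reshape(-1,2)+[x,y];P=onz(F,p,z)[:,:2]
    r=least_squares(lambda q:np.hypot(*(P-q).T)-22,[531,-187],loss='soft_l1',f_scale=.7);print(n,r.x,np.sort(abs(np.hypot(*(P-r.x).T)-22))[[len(P)//2,-1]])
```

```text
2022.0 (22, 21, 58, 58)
flange [ 531.4 -185.2] [ 1.1 28.4]
exp px tip,flange [[108.5 344.1]
 [135.8 314.4]]
tip px [108 347] [[ 534.2 -187.2  131. ]]
top0 [ 533.3 -186.5] [0.5 2.9]
side0 [ 533.7 -186. ] [ 1.1 17.7]
```

Emit:
step_arm --motion '[{"claw": 30,"delta_pos": [-11,-20.9,0],"turn": 0},{"claw": 30,"delta_pos": [-11,-20.9,0],"turn": 0},{"claw": 30,"delta_pos": [-11,-20.9,0],"turn": 0},{"claw": 30,"delta_pos": [-11,-20.9,0],"turn": 0},{"claw": 30,"delta_pos": [-11,-20.9,0],"turn": 0},{"claw": 30,"delta_pos": [-11,-20.9,0],"turn": 0},{"claw": 30,"delta_pos": [-11,-20.9,0],"turn": 0},{"claw": 30,"delta_pos": [-11.2,-20.6,0],"turn": 0}]'

```text
clock: 9.58
eef_pos: [533.0, -183.9, 209.7]
tcp_rot: [3.139, -0.003, -2.787]
contact_force: [-0.2, -0.0, -2.4]
opening: 0.374
grasp_force: 36.8
```

Emit:
step_arm --motion '[{"claw": 30,"delta_pos": [0,0,0],"turn": 0},{"claw": 30,"delta_pos": [0,0,15],"turn": 0},{"claw": 30,"delta_pos": [0,0,15],"turn": 0},{"claw": 30,"delta_pos": [0,0,12],"turn": 0},{"claw": 30,"delta_pos": [0,0,6],"turn": 0},{"claw": 30,"delta_pos": [0,0,0],"turn": 0},{"claw": 30,"delta_pos": [0,0,0],"turn": 0}]'

```text
clock: 10.17
eef_pos: [533.0, -183.2, 164.3]
tcp_rot: [3.141, -0.001, -2.786]
contact_force: [0.2, 0.4, -3.0]
opening: 0.373
grasp_force: 36.8
```

Run:
```python
from rig import *
from disc import *
np.set_printoptions(precision=1,suppress=True)
s=sense();tcp=s['eef_pos'];print(tcp,s['tcp_rot'],s['contact_force'])
f=grab_frame('wrist');g=grab_frame('side');t=grab_frame('top')
for n,F in(('wd',f),('sd',g),('td',t)): pickle.dump(F,open(f'pics/{n}.pkl','wb'))
q,e=centre(f,tcp);print('disc(wrist)',q,np.median(abs(e[:,2])))
a=t['img'][195:315,380:540];b=g['img'][270:390,260:420]
im=np.hstack([cv2.resize(b,(400,300),interpolation=2),cv2.resize(a,(400,300),interpolation=2)])
cv2.imwrite('pics/w5.png',im[:,:,::-1])
```

```text
[ 533.  -183.2  164.3] [ 3.1 -0.  -2.8] [ 0.2  0.4 -3. ]
disc(wrist) [ 517.4 -186.5] 0.9543963955157508
```

View pics/w5.png

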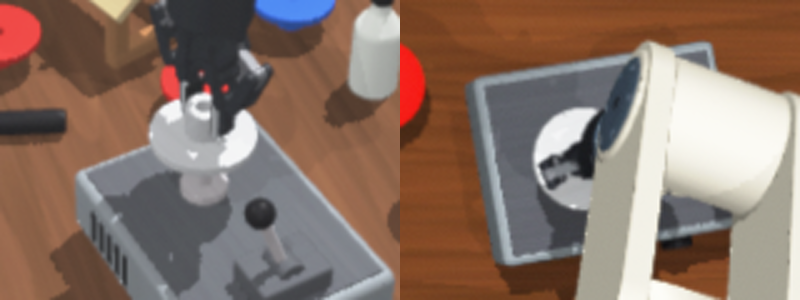

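Run:
```python
from disc import *
np.set_printoptions(precision=1,suppress=True)
g=pickle.load(open('pics/sd.pkl','rb'))
print(onz(g,[(341.2,322.8)],149.3), proj(g,[(532.3,-186.7,149.3),(532.3,-186.7,131)]))
x,y,w,h=315,302,52,40
m=cv2.inRange(cv2.cvtColor(g['img'],cv2.COLOR_RGB2HSV)[y:y+h,x:x+w],(0,0,150),(180,45,255))
c=max(cv2.findContours(m,0,1)[0],key=cv2.contourArea).reshape(-1,2)+[x,y]
# left/right extreme points of face
print(c.min(0),c.max(0),[c[c[:,0]==k].tolist() for k in(c[:,0].min(),c[:,0].max())])
# wrist: tighter grey threshold to separate white disc from grinder
f=pickle.load(open('pics/wd.pkl','rb'));tcp=np.array([533,-183.2,164.3])
hsv=cv2.cvtColor(f['img'],cv2.COLOR_RGB2HSV)
for th in(170,190):
    f2=dict(f);im=f['img'].copy();im[hsv[:,:,2]<th]=0;f2['img']=im
    q,e=centre(f2,tcp);k=abs(e[:,2])<1;print(th,q,k.sum(),len(k),e[k][:,:2].min(0),e[k][:,:2].max(0))
```

```text
[[ 531.6 -186.5  149.3]] [[341.6 322.8]
 [341.3 328.9]]
[315 307] [366 341] [[[315, 329], [315, 330], [315, 331]], [[366, 325], [366, 324], [366, 323]]]
170 [ 527.6 -185. ] 21 26 [223. 195.] [417. 319.]
190 [ 528.3 -184.5] 22 27 [224. 196.] [378. 319.]
```

Emit:
step_arm --motion '[{"claw": 30,"delta_pos": [-2.4,-1.2,0],"turn": 0},{"claw": 30,"delta_pos": [0,0,3],"turn": 0},{"claw": 30,"delta_pos": [0,0,3],"turn": 0},{"claw": 30,"delta_pos": [0,0,3],"turn": 0},{"claw": 30,"delta_pos": [0,0,3],"turn": 0},{"claw": 30,"delta_pos": [0,0,2],"turn": 0},{"claw": 30,"delta_pos": [0,0,0],"turn": 0}]'

```text
clock: 10.9
eef_pos: [535.6, -183.6, 150.3]
tcp_rot: [3.141, -0.001, -2.786]
contact_force: [-0.3, -0.1, -3.3]
opening: 0.373
grasp_force: 36.9
```

Emit:
step_arm --motion '[{"claw": 30,"delta_pos": [0,0,2],"turn": 0},{"claw": 30,"delta_pos": [0,0,2],"turn": 0},{"claw": 30,"delta_pos": [0,0,2],"turn": 0},{"claw": 30,"delta_pos": [0,0,2],"turn": 0},{"claw": 30,"delta_pos": [0,0,0],"turn": 0}]'

```text
clock: 11.32
eef_pos: [535.8, -183.7, 142.5]
tcp_rot: [3.141, -0.0, -2.786]
contact_force: [-0.9, 0.7, -3.0]
opening: 0.372
grasp_force: 36.9
```

Emit:
step_arm --motion '[{"claw": 30,"delta_pos": [0,0,3],"turn": 0},{"claw": 30,"delta_pos": [0,0,3],"turn": 0},{"claw": 30,"delta_pos": [0,0,3],"turn": 0},{"claw": 30,"delta_pos": [0,0,3],"turn": 0},{"claw": 30,"delta_pos": [0,0,3],"turn": 0},{"claw": 30,"delta_pos": [0,0,3],"turn": 0},{"claw": 30,"delta_pos": [0,0,3],"turn": 0},{"claw": 30,"delta_pos": [0,0,0],"turn": 0}]'

```text
clock: 11.98
eef_pos: [535.7, -183.6, 121.2]
tcp_rot: [3.141, -0.001, -2.786]
contact_force: [-0.4, -0.2, -2.6]
opening: 0.37
grasp_force: 36.9
```

Emit:
step_arm --motion '[{"claw": 30,"delta_pos": [0,0,2],"turn": 0},{"claw": 30,"delta_pos": [0,0,2],"turn": 0},{"claw": 30,"delta_pos": [0,0,2],"turn": 0},{"claw": 30,"delta_pos": [0,0,1],"turn": 0},{"claw": 30,"delta_pos": [0,0,1],"turn": 0},{"claw": 30,"delta_pos": [0,0,0.7],"turn": 0},{"claw": 30,"delta_pos": [0,0,0],"turn": 0}]'

```text
clock: 12.57
eef_pos: [536.0, -183.7, 113.2]
tcp_rot: [3.141, -0.0, -2.786]
contact_force: [-0.3, 0.1, -3.0]
opening: 0.372
grasp_force: 36.9
```

Emit:
step_arm --motion '[{"claw": 30,"delta_pos": [0,0,0.7],"turn": 0},{"claw": 30,"delta_pos": [0,0,0.7],"turn": 0},{"claw": 30,"delta_pos": [0,0,0.7],"turn": 0},{"claw": 30,"delta_pos": [0,0,0],"turn": 0}]'

```text
clock: 12.9
eef_pos: [536.0, -183.8, 112.8]
tcp_rot: [-3.141, 0.0, -2.786]
contact_force: [-6.3, 1.7, 14.6]
opening: 0.372
grasp_force: 38.9
```

Contact came at TCP z 112.8, close to the expected 113, so the disc is on the flange. Releasing.

Emit:
step_arm --motion '[{"claw": 30,"delta_pos": [0,0,-0.7],"turn": 0},{"claw": 60,"delta_pos": [0,0,0],"turn": 0},{"claw": 60,"delta_pos": [0,0,0],"turn": 0},{"claw": 60,"delta_pos": [0,0,0],"turn": 0},{"claw": 60,"delta_pos": [0,0,0],"turn": 0},{"claw": 60,"delta_pos": [0,0,0],"turn": 0}]'

```text
clock: 13.4
eef_pos: [536.1, -183.8, 111.8]
tcp_rot: [-3.142, 0.0, -2.786]
contact_force: [0.1, 0.1, -0.0]
opening: 0.703
grasp_force: 0.0
```

Emit:
step_arm --motion '[{"claw": 60,"delta_pos": [0,0,-10],"turn": 0},{"claw": 60,"delta_pos": [0,0,-20],"turn": 0},{"claw": 60,"delta_pos": [0,0,-30],"turn": 0},{"claw": 60,"delta_pos": [0,0,-30],"turn": 0},{"claw": 60,"delta_pos": [0,0,-30],"turn": 0},{"claw": 60,"delta_pos": [0,0,-20],"turn": 0},{"claw": 60,"delta_pos": [0,0,0],"turn": 0}]'

```text
clock: 13.98
eef_pos: [538.4, -184.5, 257.5]
tcp_rot: [-3.137, 0.006, -2.786]
contact_force: [0.3, -0.8, 0.1]
opening: 0.704
grasp_force: 0.0
```

Run:
```python
from rig import *
from disc import *
np.set_printoptions(precision=1,suppress=True)
s=sense();tcp=s['eef_pos'];print(tcp,s['tcp_rot'],s['contact_force'])
f=grab_frame('wrist');g=grab_frame('side')
for n,F in(('we',f),('se',g)): pickle.dump(F,open(f'pics/{n}.pkl','wb'))
b=g['img'][310:430,280:440]
im=np.hstack([cv2.resize(b,(400,300),interpolation=2),cv2.resize(f['img'],(400,300))])
cv2.imwrite('pics/w6.png',im[:,:,::-1])
```

```text
[ 538.4 -184.5  257.5] [-3.1  0.  -2.8] [ 0.3 -0.8  0.1]
```

View pics/w6.png

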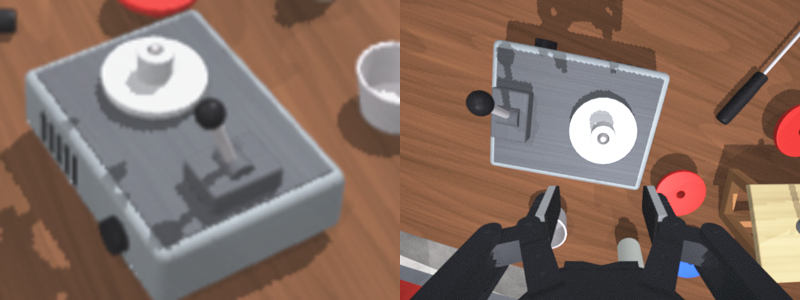

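The disc lies flat with the spindle tip showing in the hub, at (154, 48) in the side tile. The knob is untouched at about (209, 112), roughly world (528, -320, 179). Now for the lever.

Emit:
step_arm --motion '[{"claw": 0,"delta_pos": [0,0,0],"turn": 0.108},{"claw": 0,"delta_pos": [0,0,0],"turn": 0.108},{"claw": 0,"delta_pos": [13.6,-26.3,0],"turn": 0},{"claw": 0,"delta_pos": [13.6,-26.3,0],"turn": 0},{"claw": 0,"delta_pos": [13.6,-26.3,0],"turn": 0},{"claw": 0,"delta_pos": [13.6,-26.3,0],"turn": 0},{"claw": 0,"delta_pos": [13.7,-26.2,0],"turn": 0},{"claw": 0,"delta_pos": [0,0,0],"turn": 0}]'

```text
clock: 14.75
eef_pos: [484.6, -326.9, 250.4]
tcp_rot: [-3.142, -0.003, -3.005]
contact_force: [-0.6, 0.1, 1.2]
opening: -0.003
grasp_force: 0.0
```

Run:
```python
from rig import *
from h import *
np.set_printoptions(precision=1,suppress=True)
s=sense();t=s['eef_pos'];print(t,s['tcp_rot'],s['opening'],s['qpos'])
yaw=s['tcp_rot'][2];d=np.array([489.2,-324])-t[:2]
print('tool',d@[np.cos(yaw),np.sin(yaw)],d@[np.sin(yaw),-np.cos(yaw)])
```

```text
[ 484.6 -326.9  250.4] [-3.1 -0.  -3. ] -0.002628136316805872 [-0.6  0.3  1.7 -0.   1.2 -2.3]
tool -4.942371072720961 2.2103007975665867
```

Now go down to z ≈ 172 in front of the knob.

Emit:
step_arm --motion '[{"claw": 0,"delta_pos": [0,2.2,20],"turn": 0},{"claw": 0,"delta_pos": [0,0,20],"turn": 0},{"claw": 0,"delta_pos": [0,0,20],"turn": 0},{"claw": 0,"delta_pos": [0,0,12],"turn": 0},{"claw": 0,"delta_pos": [0,0,6],"turn": 0},{"claw": 0,"delta_pos": [0,0,0],"turn": 0}]'

```text
clock: 15.25
eef_pos: [485.8, -320.3, 172.1]
tcp_rot: [3.139, -0.002, -3.002]
contact_force: [0.2, 0.5, 0.2]
opening: 0.004
grasp_force: 0.0
```

Emit:
step_arm --motion '[{"claw": 0,"delta_pos": [-10,0,0],"turn": 0},{"claw": 0,"delta_pos": [-10,0,0],"turn": 0},{"claw": 0,"delta_pos": [-10,0,0],"turn": 0},{"claw": 0,"delta_pos": [-8,0,0],"turn": 0},{"claw": 0,"delta_pos": [-8,0,0],"turn": 0},{"claw": 0,"delta_pos": [-8,0,0],"turn": 0},{"claw": 0,"delta_pos": [-8,0,0],"turn": 0},{"claw": 0,"delta_pos": [0,0,0],"turn": 0}]'

```text
clock: 15.92
eef_pos: [549.7, -312.2, 173.9]
tcp_rot: [-3.141, 0.001, -3.002]
contact_force: [-0.6, -0.5, 0.0]
opening: -0.002
grasp_force: 0.0
```

Emit:
step_arm --motion '[{"claw": 0,"delta_pos": [-4,0,0.5],"turn": 0},{"claw": 0,"delta_pos": [-3,0,0.5],"turn": 0},{"claw": 0,"delta_pos": [-3,0,0],"turn": 0},{"claw": 0,"delta_pos": [-2,0,0],"turn": 0},{"claw": 0,"delta_pos": [0,0,0],"turn": 0}]'

```text
clock: 16.33
eef_pos: [560.0, -310.8, 172.8]
tcp_rot: [3.142, -0.0, -3.002]
contact_force: [-0.6, 0.4, 0.4]
opening: 0.001
grasp_force: 0.0
```

```bash
cat > knob.py <<'E'
from h import *
def knob(g,box=(330,310,90,70)):
    x,y,w,h=box;m=(g['img'][y:y+h,x:x+w].max(2)<45).astype(np.uint8)
    return [(np.array(cv2.minEnclosingCircle(c)[0])+[x,y],cv2.minEnclosingCircle(c)[1],cv2.contourArea(c)) for c in cv2.findContours(m,0,1)[0] if cv2.contourArea(c)>25]
E
python3 - <<'E'
from rig import *
from knob import *
np.set_printoptions(precision=1,suppress=True)
g=grab_frame('side');pickle.dump(g,open('pics/sf.pkl','wb'));print(sense()['eef_pos'],sense()['contact_force'])
print('before',knob(pickle.load(open('pics/se.pkl','rb'))));print('now',knob(g))
p=np.array([550.6,-315.4,102]);ex=np.array([.99,.139,0])
for j in(.2,.6,.8,.88,1.):print(j,proj(g,p+80*np.sin(j-.5)*ex+[0,0,80*np.cos(j-.5)]))
E
```

```text
[ 559.9 -310.9  172.8] [-0.5  0.3 -0.1]
before []
now []
0.2 [[363.4 354.9]]
0.6 [[376.8 348.6]]
0.8 [[383.2 347.2]]
0.88 [[385.6 347. ]]
1.0 [[389. 347.]]
```

Emit:
step_arm --motion '[{"claw": 0,"delta_pos": [-2,0,0],"turn": 0},{"claw": 0,"delta_pos": [-2,0,0],"turn": 0},{"claw": 0,"delta_pos": [0,0,0],"turn": 0}]'

```text
clock: 16.63
eef_pos: [564.0, -310.3, 172.9]
tcp_rot: [-3.142, 0.0, -3.002]
contact_force: [-0.9, 0.3, -0.1]
opening: 0.002
grasp_force: 0.2
```

Emit:
step_arm --motion '[{"claw": 0,"delta_pos": [-1.5,0,0],"turn": 0},{"claw": 0,"delta_pos": [-1.5,0,0],"turn": 0},{"claw": 0,"delta_pos": [0,0,0],"turn": 0}]'

```text
clock: 16.88
eef_pos: [567.0, -309.9, 172.9]
tcp_rot: [-3.142, 0.0, -3.002]
contact_force: [-0.1, 0.4, -0.7]
opening: 0.003
grasp_force: 0.2
```

Run:
```python
from rig import *
from knob import *
g=grab_frame('side');pickle.dump(g,open('pics/sg.pkl','wb'))
a=pickle.load(open('pics/se.pkl','rb'))['img'][355,364];print(a)
b=g['img'][300:405,320:460]
cv2.imwrite('pics/w7.png',cv2.resize(b,(560,420),interpolation=2)[:,:,::-1])
```

```text
[54 53 56]
```

View pics/w7.png

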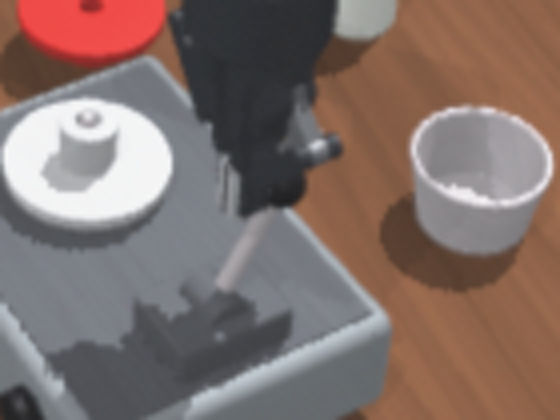

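The lever leans away, with its knob at about (391, 347) in the full side picture; the stop is predicted at (389, 347). I'll push a little more until force shows.

Emit:
step_arm --motion '[{"claw": 0,"delta_pos": [-1,0,0],"turn": 0},{"claw": 0,"delta_pos": [-1,0,0],"turn": 0},{"claw": 0,"delta_pos": [0,0,0],"turn": 0}]'

```text
clock: 17.18
eef_pos: [568.3, -309.6, 172.8]
tcp_rot: [3.141, -0.001, -3.002]
contact_force: [-4.2, -0.2, 0.3]
opening: -0.004
grasp_force: 1.8
```

Emit:
step_arm --motion '[{"claw": 0,"delta_pos": [-1,0,0],"turn": 0},{"claw": 0,"delta_pos": [0,0,0],"turn": 0}]'

```text
clock: 17.35
eef_pos: [568.4, -309.6, 172.7]
tcp_rot: [3.141, -0.003, -3.002]
contact_force: [-7.4, -1.7, 2.9]
opening: 0.004
grasp_force: 3.7
```

The force rose to 7 N with no further travel, so the lever is at its stop. Backing off, then up.

Emit:
step_arm --motion '[{"claw": 0,"delta_pos": [5,0,0],"turn": 0},{"claw": 0,"delta_pos": [15,0,0],"turn": 0},{"claw": 0,"delta_pos": [20,0,0],"turn": 0},{"claw": 0,"delta_pos": [10,0,-20],"turn": 0},{"claw": 0,"delta_pos": [10,0,-35],"turn": 0},{"claw": 0,"delta_pos": [0,0,-35],"turn": 0},{"claw": 0,"delta_pos": [0,0,0],"turn": 0},{"claw": 0,"delta_pos": [0,0,0],"turn": 0}]'

```text
clock: 18.02
eef_pos: [511.8, -318.7, 265.7]
tcp_rot: [-3.138, 0.005, -3.003]
contact_force: [0.7, -0.1, -0.2]
opening: -0.002
grasp_force: 0.0
```

Run:
```python
from rig import *
from h import *
s=sense();print(s['eef_pos'],s['contact_force'],s['clock'])
g=grab_frame('side');x,y,w,h=350,325,60,45
m=(g['img'][y:y+h,x:x+w].max(2)<75).astype(np.uint8)
print('knob',[(np.array(cv2.minEnclosingCircle(c)[0])+[x,y],cv2.contourArea(c)) for c in cv2.findContours(m,0,1)[0] if cv2.contourArea(c)>20])
x,y,w,h=310,315,70,55   # disc unchanged since release?
a=pickle.load(open('pics/se.pkl','rb'))['img']
bb=lambda i:cv2.boundingRect(cv2.inRange(cv2.cvtColor(i[y:y+h,x:x+w],cv2.COLOR_RGB2HSV),(0,0,185),(180,40,255)))
print('disc',bb(a),bb(g['img']))
```

```text
[ 511.75923176 -318.67187723  265.66336601] [ 0.69682141 -0.09970136 -0.18944453] 18.0167
knob [(array([390.5, 345.5]), 87.0)]
disc (0, 7, 69, 48) (0, 9, 53, 46)
```

```bash
python3 -c "
from rig import *
print(sign_off())"
```

```text
the job is handed in; nothing more can be done
None
```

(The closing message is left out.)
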